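# Set the stock tags of the parts bins

### The arm

A 7-joint arm with a two-finger parallel gripper is mounted at the origin on the work surface. World frame = base frame: x ahead of the robot, y to its left, z up, the work surface at z = 0. Lengths are in mm, angles in rad, forces in N, time in s.
With the tool pointing down it reaches from about 400 to 900 mm from the base axis. Payload 5.6 kg.
Tool frame: the origin (TCP) lies midway between the tips of the shut fingers; the grasp point (between the pads) lies 19 mm behind it; x points along the fingers, y is the direction in which the jaws open and shut, and the axes are right-handed (so a half turn about x gives the same grasp; the last joint's range is limited). The gripper opens to 92 mm and grips with 3 to 60 N. Pads are 20 mm wide; open, the fingers measure 128 mm over their backs; the gripper's body (75 mm by 189 mm) begins 69 mm behind the grasp point.
Start: joints at [-1.294, 0.468, -0.012, 1.603, 0.006, 1.071, -0.056], TCP at [204.386, 617.038, 214.592] pointing down, gripper open.
Joint ranges: [-2.53, 2.53], [-0.31, 2.02], [-1.57, 1.55], [0.28, 2.44], [-1.29, 4.43], [0.15, 1.84], [-2.92, 2.92]. Speed limits (rad/s): [2.57, 2.57, 3.14, 3.14, 3.14, 3.14, 3.14].

### API

Orientations are given as a rotation vector (axis times angle).
In Python, from cell import robot, grip, kin, viewer gives the robot as it stands. Calls block until the motion is done:
- robot.movep(position, orientation): joint-space move of the TCP to a pose.
- robot.servo_line(position, feed=150, rotation=None): straight line of the TCP; rotation=None keeps the orientation; feed is the mean speed in mm/s.
- robot.goto_joints(angles): joint-space move.
- grip(opening, newtons=None): opening from 0.0 (shut) to 1.0 (fully open); newtons is the grip in N (None keeps the last); returns when the fingers have stopped.
- robot.hold(seconds).
- kin.ik(position, orientation): joint angles nearest the present ones, or None.
- robot.observe(): the state.
- viewer.read_camera(name): name is "side" or "top" or "wrist"; returns the picture (384x512x3 uint8, red, green, blue); there is no depth.
- viewer.camera_info(name): a dict with "camera_matrix" (3x3 intrinsics, pixels), "R" (3x3) and "t" (3): a world point X has camera coordinates R X + t. Camera axes: x right, y down, z forward; pixel columns grow to the right and rows downward; lengths in mm; the calibration is good to about 2 mm. A picture is of the moment at which its call begins: read the wrist's pose just before it. camera_info takes no time and is no camera call; for the wrist camera it gives the pose at the moment of the call.
A pose or a line that the arm cannot do raises robot.IKError and nothing moves.
- robot.job_done(): hands the job in, once; it reports no verdict.
Trained networks look in the newest picture that a camera, given by its name, has taken for a name from the list of things; names that differ only in an ending like _2 or _b are one class to them, and where a whole thing is asked for, a point or a joint stands for the part that bears it (a point fixed in the world has none). Each returns a list of dicts, best first, with "confidence" (0 to 1); they miss things now and then, are a little off and sometimes report something else, mostly with a low value. They report only what shows in the picture. A call takes as long as a camera call. They do not tell look-alikes from the thing itself.
- viewer.silhouettes(name, camera): "mask" (384x512 bool, what is visible of it).
- viewer.pinpoint(name, camera): "at" ([x, y, z] in mm, in the coordinates of the camera as it stood for that picture, good to about 4 mm: a listed point, or the origin of a listed thing).
The state is a dict: "t": time; "joints": joint angles; "joint_velocities": joint speeds; "joint_torque": joint torques, N m; "tcp_pos": TCP position; "tcp_rot": TCP orientation; "contact_force": force on the tool from outside, world axes, zero at the start; "wrist_torque": the same for the moment, N m; "grip_width": opening from 0.0 (shut) to 1.0 (fully open).
Only numpy, scipy, OpenCV 4.12 (cv2) and the standard library are available. Lean on these libraries where they do the work, as an engineer would, in place of code of your own. Each camera call takes 0.05 s, during which the arm holds its last target. There are 200 camera calls.

### The job

Push the hinged stock tags over with a fingertip until only the two full bins have the tag in front of them leaning back towards the bin, round disc showing; the tags of the other two bins must lean towards the robot, bare face showing, every tag right over against its stop. Only push: do not pinch a tag between the fingers, pick nothing up, and leave the bins and the loose parts around them where they are.

Things in the scene. Friction and masses are not known exactly. Their poses are not given: they have to be found in the camera images.
- rack: plywood board, 360 mm deep (its x) by 520 mm wide (its y), 18 mm thick, fixed on the table; origin at the centre of its underside, x points away from the robot towards the bins. Across it (along its y, 120 mm apart, at y = 180, 60, -60, -180 mm) stand four tags in a row at x = -90 mm, and behind each tag its bin at x = +85 mm. Tags and bins each occur in any order along the row
- bin_rings: loose open blue steel bin, 140 mm deep (its x), 105 mm wide (its y), 70 mm high, heaped to just above the rim with steel bearing rings: a FULL bin. Full bins' contents reach at most 20 mm over the rim. Origin at the centre of its underside, on the rack, axes as the rack's. Its front wall is 105 mm behind the hinge line of its tag, the one straight in front of it
- bin_bolts: loose open blue steel bin, 140 mm deep (its x), 105 mm wide (its y), 70 mm high, heaped to just above the rim with hexagon bolts: a FULL bin. Full bins' contents reach at most 20 mm over the rim. Origin at the centre of its underside, on the rack, axes as the rack's. Its front wall is 105 mm behind the hinge line of its tag, the one straight in front of it
- bin_low: loose open blue steel bin, 140 mm deep (its x), 105 mm wide (its y), 70 mm high, only two rings left on its floor: NOT full. Full bins' contents reach at most 20 mm over the rim. Origin at the centre of its underside, on the rack, axes as the rack's. Its front wall is 105 mm behind the hinge line of its tag, the one straight in front of it
- bin_empty: loose open blue steel bin, 140 mm deep (its x), 105 mm wide (its y), 70 mm high, empty: NOT full. Full bins' contents reach at most 20 mm over the rim. Origin at the centre of its underside, on the rack, axes as the rack's. Its front wall is 105 mm behind the hinge line of its tag, the one straight in front of it
- tag1 (a joint): hinge angle of a tag (rad): 0 = upright, +0.6 = leaning back towards its bin against its stop (then the face with a dark round disc shows upward), -0.6 = leaning towards the robot against its stop (bare face shows upward). Friction of about 0.035 N m holds it wherever it is left; 1 to 2 N across the free edge swings it over. Pushed level at the overhanging edge, the edge rises 10 mm to upright and rubs up the finger, so let the finger rise a little with it
- tag1_hinge (a point): middle of this tag's hinge axis, 55 mm above the table; fixed; x points to the bin behind it, y along the hinge axis. The tag stands on a dark steel foot 50 by 84 mm with two cheeks 74 mm apart, 43 mm tall; short stop wires, 24 mm either side of the middle, rise at most 18 mm above the hinge
- tag1_edge (a point): middle of the free edge of this aluminium tag, a plate 60 mm wide, 5 mm thick, reaching 60 mm from the hinge axis to this edge; moves with the tag, its z axis points from hinge to edge, its -x side is the face with the disc (34 mm across, 1.5 mm proud). Leaning at a stop the edge is 104 mm above the table and 34 mm before or behind the hinge
- tag2 (a joint): hinge angle of a tag (rad): 0 = upright, +0.6 = leaning back towards its bin against its stop (then the face with a dark round disc shows upward), -0.6 = leaning towards the robot against its stop (bare face shows upward). Friction of about 0.035 N m holds it wherever it is left; 1 to 2 N across the free edge swings it over. Pushed level at the overhanging edge, the edge rises 10 mm to upright and rubs up the finger, so let the finger rise a little with it
- tag2_hinge (a point): middle of this tag's hinge axis, 55 mm above the table; fixed; x points to the bin behind it, y along the hinge axis. The tag stands on a dark steel foot 50 by 84 mm with two cheeks 74 mm apart, 43 mm tall; short stop wires, 24 mm either side of the middle, rise at most 18 mm above the hinge
- tag2_edge (a point): middle of the free edge of this aluminium tag, a plate 60 mm wide, 5 mm thick, reaching 60 mm from the hinge axis to this edge; moves with the tag, its z axis points from hinge to edge, its -x side is the face with the disc (34 mm across, 1.5 mm proud). Leaning at a stop the edge is 104 mm above the table and 34 mm before or behind the hinge
- tag3 (a joint): hinge angle of a tag (rad): 0 = upright, +0.6 = leaning back towards its bin against its stop (then the face with a dark round disc shows upward), -0.6 = leaning towards the robot against its stop (bare face shows upward). Friction of about 0.035 N m holds it wherever it is left; 1 to 2 N across the free edge swings it over. Pushed level at the overhanging edge, the edge rises 10 mm to upright and rubs up the finger, so let the finger rise a little with it
- tag3_hinge (a point): middle of this tag's hinge axis, 55 mm above the table; fixed; x points to the bin behind it, y along the hinge axis. The tag stands on a dark steel foot 50 by 84 mm with two cheeks 74 mm apart, 43 mm tall; short stop wires, 24 mm either side of the middle, rise at most 18 mm above the hinge
- tag3_edge (a point): middle of the free edge of this aluminium tag, a plate 60 mm wide, 5 mm thick, reaching 60 mm from the hinge axis to this edge; moves with the tag, its z axis points from hinge to edge, its -x side is the face with the disc (34 mm across, 1.5 mm proud). Leaning at a stop the edge is 104 mm above the table and 34 mm before or behind the hinge
- tag4 (a joint): hinge angle of a tag (rad): 0 = upright, +0.6 = leaning back towards its bin against its stop (then the face with a dark round disc shows upward), -0.6 = leaning towards the robot against its stop (bare face shows upward). Friction of about 0.035 N m holds it wherever it is left; 1 to 2 N across the free edge swings it over. Pushed level at the overhanging edge, the edge rises 10 mm to upright and rubs up the finger, so let the finger rise a little with it
- tag4_hinge (a point): middle of this tag's hinge axis, 55 mm above the table; fixed; x points to the bin behind it, y along the hinge axis. The tag stands on a dark steel foot 50 by 84 mm with two cheeks 74 mm apart, 43 mm tall; short stop wires, 24 mm either side of the middle, rise at most 18 mm above the hinge
- tag4_edge (a point): middle of the free edge of this aluminium tag, a plate 60 mm wide, 5 mm thick, reaching 60 mm from the hinge axis to this edge; moves with the tag, its z axis points from hinge to edge, its -x side is the face with the disc (34 mm across, 1.5 mm proud). Leaning at a stop the edge is 104 mm above the table and 34 mm before or behind the hinge
- bearing: loose steel ring, 52 mm across, 15 mm high, lying on the rack near its front edge, before the tags; origin at the centre of its underside; not to be disturbed
- pinion: loose steel pinion, 48 mm across and 75 mm tall, standing on the table left of the rack; origin at the centre of its underside; not to be disturbed
- can: loose can, 60 mm across, 100 mm tall, standing on the table right of the rack; origin at the centre of its underside; not to be disturbed
Things that resemble listed ones, but are neither listed nor needed, are in the scene too. What is shaped like the bin_rings but orange or yellow is not meant.

How it is judged:
By the outcome, as a careful person would: the job done as asked, in the order asked, and still so for the second after the job is handed in, with the robot touching nothing.
It also fails if it takes over 58 s, if anything falls off the work surface, if the arm or the gripper's body presses on something with over 40 N, if the wrist force passes 120 N, or if a joint passes its speed limit or range.

## Working session

There is one attempt and no reset: what is moved stays moved. The work goes in short steps, each a Python script; the robot and the scene stay as the last script left them, time stands still between calls to the robot, and variables do not carry over. Pictures are saved under pics/ and viewed, about 8 in all and at most 12, crops included, and the job is handed in when it is done.

```bash
ls; mkdir -p pics; python3 - <<'E'
from cell import robot,viewer
import cv2,numpy as np
s=robot.observe();print(s['t'],s['tcp_pos'],s['tcp_rot'])
for c in ['top','side']:
    im=viewer.read_camera(c);cv2.imwrite(f'pics/{c}0.png',cv2.resize(im[:,:,::-1],(800,600),interpolation=cv2.INTER_CUBIC))
    i=viewer.camera_info(c);R,t=i['R'],i['t']
    print(c,'cam at',-R.T@t)
    for n in ['rack','bin_rings','bin_bolts','bin_low','bin_empty','tag1_hinge','tag1_edge','bearing','pinion','can']:
        for d in viewer.pinpoint(n,c):
            p=R.T@(np.array(d['at'])-t);q=i['camera_matrix']@np.array(d['at'])
            print(c,n,round(d['confidence'],2),p.round(),(q[:2]/q[2]).round())
print(robot.observe()['t'])
E
```

```text
pics
0.0 [204.23289049 616.47683727 213.61831042] [ 0.24964452  1.55633898 -0.25242333]
top cam at [3.71088041e+02 8.24704536e-01 1.15263750e+03]
top rack 0.98 [591. -24.   1.] [264. 175.]
top bin_rings 0.83 [ 292. -211.   -4.] [325. 278.]
top bin_rings 0.66 [677. -89.  16.] [286. 147.]
top bin_rings 0.66 [287. 197.  -3.] [186. 276.]
top bin_rings 0.61 [ 617. -417.   -3.] [394. 170.]
top bin_bolts 0.65 [ 678. -206.   21.] [325. 147.]
top bin_bolts 0.51 [532.  33. 107.] [243. 189.]
top bin_low 0.74 [678. 155.  15.] [205. 144.]
top bin_empty 0.68 [673.  34.  15.] [245. 147.]
top tag1_hinge 0.6 [505.  36.  53.] [242. 201.]
top tag1_edge 0.89 [536.  35. 107.] [243. 187.]
top bearing 0.5 [448.  85.  17.] [225. 221.]
top bearing 0.36 [ 497. -205.   54.] [327. 206.]
top bearing 0.2 [467. -86. 107.] [286. 214.]
top pinion 0.59 [531. 424.  -1.] [114. 191.]
top pinion 0.27 [ 497. -205.   57.] [327. 205.]
top can 0.67 [ 402. -420.   -1.] [397. 242.]
side cam at [ -23.6285099  -798.83258845  936.20061625]
side rack 0.81 [589. -25.  -1.] [285. 222.]
side rack 0.61 [438.  88.  15.] [220. 217.]
sid
[... 169 characters left out ...]
 [157. 222.]
side bin_rings 0.93 [ 612. -427.    1.] [395. 312.]
side bin_rings 0.84 [ 294. -208.   -1.] [233. 314.]
side bin_bolts 0.85 [ 675. -211.   20.] [352. 242.]
side bin_low 0.63 [680. 152.  20.] [274. 175.]
side bin_empty 0.81 [676.  27.  16.] [297. 197.]
side bin_empty 0.32 [472. -87. 107.] [264. 223.]
side bin_empty 0.24 [503. 151.  51.] [227. 188.]
side tag1_hinge 0.74 [504.  33.  53.] [249. 209.]
side tag1_edge 0.62 [530.  35. 109.] [256. 190.]
side tag1_edge 0.17 [474. -86. 106.] [264. 223.]
side bearing 0.78 [437.  84.  18.] [221. 217.]
side bearing 0.75 [501.  32.  50.] [248. 210.]
side pinion 0.65 [530. 434.  -2.] [192. 156.]
side can 0.92 [ 403. -419.    3.] [326. 355.]
1.1
```

View pics/top0.png

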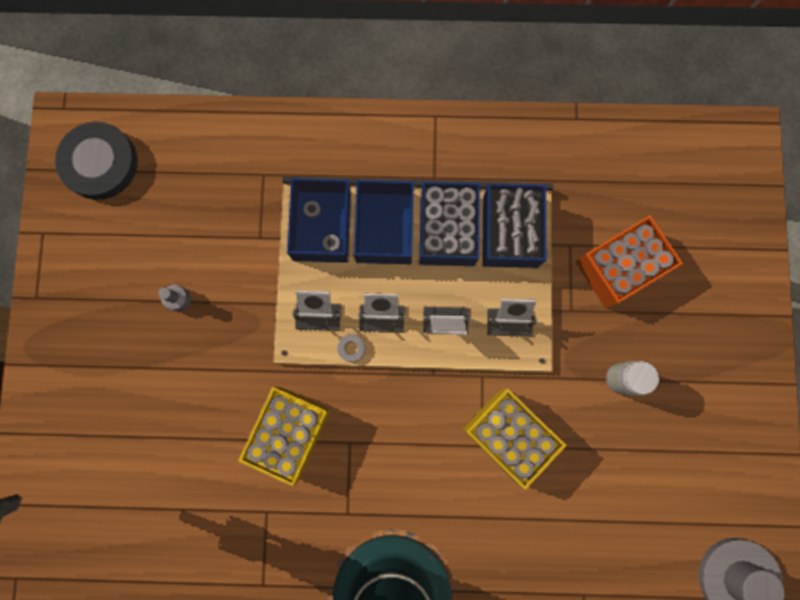

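View pics/side0.png

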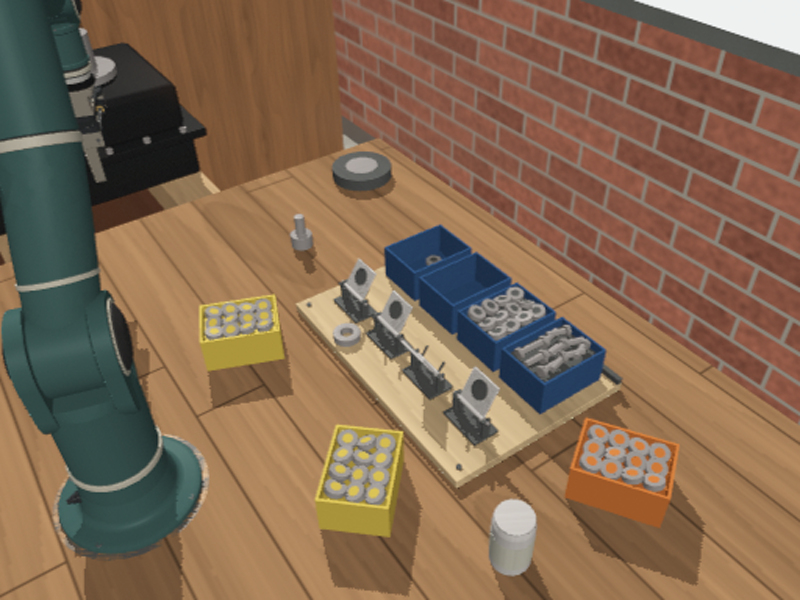

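```bash
python3 - <<'E'
from cell import robot,viewer
import cv2,numpy as np
im=viewer.read_camera('top')[:,:,::-1]
cv2.imwrite('pics/crop.png',cv2.resize(im[110:260,170:370],(800,600),interpolation=cv2.INTER_CUBIC))
for c in ['top','side']:
    viewer.read_camera(c);i=viewer.camera_info(c);R,t=i['R'],i['t']
    for n in ['tag2','tag3','tag4']:
      for e in ['_hinge','_edge']:
        for d in viewer.pinpoint(n+e,c):
            p=R.T@(np.array(d['at'])-t);q=i['camera_matrix']@np.array(d['at'])
            print(c,n+e,round(d['confidence'],2),p.round(),(q[:2]/q[2]).round())
E
```

```text
top tag2_hinge 0.88 [500. 151.  54.] [202. 202.]
top tag2_edge 0.75 [534. 152. 108.] [200. 187.]
top tag3_hinge 0.97 [ 495. -204.   57.] [327. 206.]
top tag3_edge 0.85 [ 529. -206.  108.] [331. 192.]
top tag3_edge 0.24 [448.  85.  17.] [225. 221.]
top tag4_hinge 0.9 [502. -87.  55.] [286. 203.]
top tag4_edge 0.71 [467. -87. 108.] [287. 213.]
side tag2_hinge 0.76 [503. 155.  49.] [226. 188.]
side tag2_hinge 0.21 [591. -25.   2.] [285. 221.]
side tag2_edge 0.7 [532. 153. 102.] [234. 171.]
side tag3_hinge 0.79 [ 503. -206.   58.] [302. 259.]
side tag3_hinge 0.42 [533. 432.  -3.] [193. 156.]
side tag3_hinge 0.19 [676.  27.  18.] [297. 196.]
side tag3_edge 0.75 [ 526. -203.  108.] [309. 240.]
side tag4_hinge 0.8 [496. -85.  55.] [271. 233.]
side tag4_edge 0.43 [473. -87. 109.] [264. 222.]
```

View pics/crop.png

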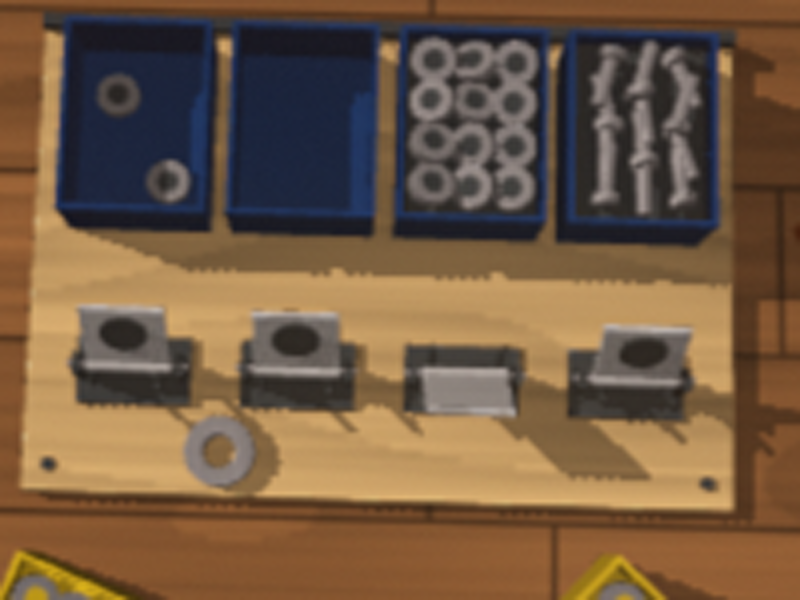

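Left to right, the tags sit at y≈155 (low bin, disc showing), 34 (empty bin, disc showing), -87 (rings, bare face towards the robot) and -206 (bolts, disc showing). The crop shows the blue bins in the order low (135,130), empty (303,130), rings (473,130), bolts (643,130). The yellow and orange bins off the rack are decoys. So tags 155 and 34 need pushing towards the robot and tag -87 pushing back. Tag -206 only needs a light check push against its stop.

```bash
cat > h.py <<'E'
from cell import robot,grip,viewer
import numpy as np
DOWN=[0,np.pi/2,0]
def hx(y): return 501+0.007*(y+25)
def push(y,s,th0=-0.6,first=False,lim=5.0):
    """s=+1 push away from robot (front), -1 towards robot; th0/th in push sense, end +0.6"""
    X=hx(y); H=10.
    z0=92.; start=X+s*(-34-H-24)
    if first: robot.movep([start,y,200],DOWN)
    else: robot.servo_line([start,y,170],feed=220)
    robot.servo_line([start,y,z0],feed=150)
    robot.hold(0.15); f0=robot.observe()['contact_force']
    log=[]
    for th in np.arange(th0,0.76,0.1 if th0<0 else .05):
        ez=55+60*np.cos(th); tip=ez-12
        c=60*np.sin(th)-2.5*np.cos(th) if th<0 else (tip-55)*np.tan(th)-2.5/np.cos(th)
        tgt=[X+s*(c-H),y,tip]
        robot.servo_line(tgt,feed=60 if th>th0 else 100)
        o=robot.observe(); f=(o['contact_force']-f0); log.append((round(float(th),2),round(float(o['tcp_pos'][0]-X),1),f.round(1).tolist()))
        if -s*f[0]>lim and th>0.3 or np.linalg.norm(f)>12: break
    for l in log: print(*l)
    p=o['tcp_pos']
    robot.servo_line([p[0]-s*15,y,p[2]],feed=100)   # back straight off the tag face
    robot.servo_line([p[0]-s*15,y,170],feed=200)
    print('t',robot.observe()['t'])
E
python3 - <<'E'
from h import *
grip(0.0)
print(robot.observe()['t'])
push(154,-1,first=True)
im=viewer.read_camera('side')
import cv2;cv2.imwrite('pics/s1.png',cv2.resize(im[130:280,180:380,::-1],(800,600),interpolation=cv2.INTER_CUBIC))
i=viewer.camera_info('side')
for d in viewer.pinpoint('tag2_edge','side'): print(d['confidence'],(i['R'].T@(np.array(d['at'])-i['t'])).round())
E
```

```text
3.2
-0.6 46.3 [-0.9, -0.1, -0.6]
-0.5 41.2 [-0.2, -0.3, -0.3]
-0.4 35.5 [-1.0, 0.4, -1.2]
-0.3 29.7 [-0.5, 0.3, -1.6]
-0.2 23.9 [0.3, 0.9, -1.4]
-0.1 18.0 [-0.4, 0.0, -1.1]
-0.0 12.0 [0.0, 0.8, -1.4]
0.1 7.4 [-0.5, 0.0, -0.8]
0.2 2.6 [-0.8, -0.1, -1.2]
0.3 -1.9 [-1.1, 0.6, -1.8]
0.4 -6.0 [-0.1, 0.7, -0.8]
0.5 -9.8 [-0.5, 0.4, -1.8]
0.6 -12.5 [-0.2, 0.6, 0.7]
0.7 -12.0 [3.5, -0.1, 6.1]
t 10.8333
0.38 [468. 155. 103.]
```

View pics/s1.png

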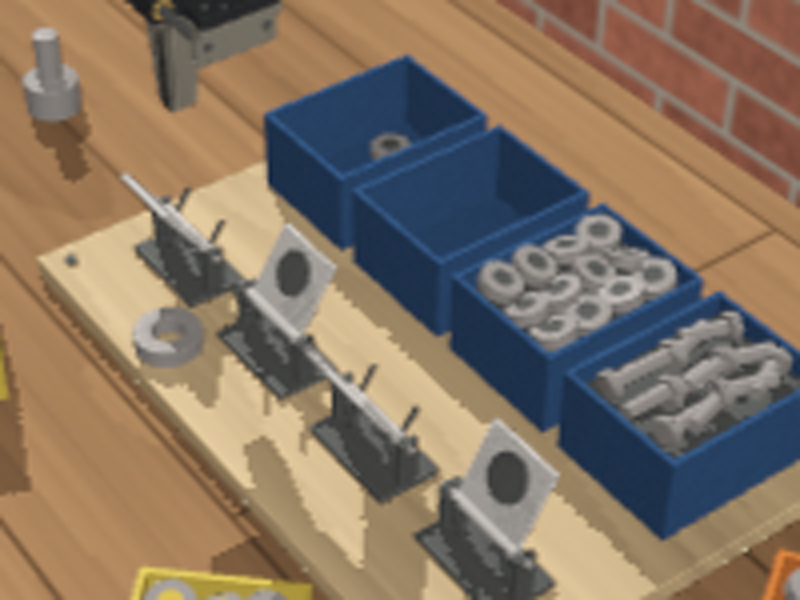

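The crop shows the first tag (170,215) leaning towards the robot, and the force rise at about 0.6–0.7 rad confirms its stop. Next come the others, including the check push on the bolts tag.

```bash
python3 - <<'E'
from h import *
push(34,-1)
push(-87,+1)
push(-206,+1,th0=0.4)
robot.servo_line([420,-206,230],feed=220)
robot.servo_line([400,-330,300],feed=220)
import cv2
for c in ['top','side']:
    im=viewer.read_camera(c);i=viewer.camera_info(c)
    r=im[110:260,170:370,::-1] if c=='top' else im[130:280,180:380,::-1]
    cv2.imwrite(f'pics/f_{c}.png',cv2.resize(r,(800,600),interpolation=cv2.INTER_CUBIC))
    for n in ['tag1_edge','tag2_edge','tag3_edge','tag4_edge','bin_low','bin_empty','bin_rings','bin_bolts','bearing']:
      for d in viewer.pinpoint(n,c)[:2]: print(c,n,round(d['confidence'],2),(i['R'].T@(np.array(d['at'])-i['t'])).round())
print(robot.observe()['t'])
E
```

```text
-0.6 46.4 [0.3, 0.1, -0.3]
-0.5 41.3 [-0.2, 0.0, -0.1]
-0.4 35.5 [-0.1, 0.4, 0.0]
-0.3 29.7 [-0.7, 0.6, -0.4]
-0.2 23.9 [0.5, 0.4, -0.7]
-0.1 18.0 [0.2, 0.3, 0.5]
-0.0 12.0 [-0.5, 0.6, 0.9]
0.1 7.4 [-0.5, -0.2, -0.6]
0.2 2.6 [-0.3, 0.3, -0.8]
0.3 -1.9 [-0.7, -1.0, -0.4]
0.4 -6.0 [0.6, 0.4, -0.6]
0.5 -9.8 [0.2, -0.6, -0.9]
0.6 -12.4 [1.6, -0.1, 1.0]
0.7 -11.8 [4.7, -0.1, 7.5]
t 17.0167
-0.6 -45.7 [0.4, 0.9, -0.1]
-0.5 -40.9 [0.8, 0.1, -0.0]
-0.4 -35.2 [0.6, 1.0, 0.3]
-0.3 -29.5 [1.0, 0.3, 0.2]
-0.2 -23.8 [0.6, 0.2, -0.6]
-0.1 -18.0 [0.7, 0.0, -0.5]
-0.0 -12.0 [1.1, 0.6, 0.5]
0.1 -7.4 [0.5, 0.4, -0.2]
0.2 -2.7 [1.2, 0.2, -0.3]
0.3 1.7 [1.4, 1.2, -0.1]
0.4 5.8 [0.4, -0.1, -0.1]
0.5 9.5 [1.5, 1.0, 0.7]
0.6 12.7 [0.2, 1.6, -0.4]
0.7 14.0 [-10.3, 1.5, 24.9]
t 23.1083
0.4 4.8 [0.0, 0.5, -1.3]
0.45 7.2 [0.6, 0.2, -0.3]
0.5 9.3 [0.2, 0.8, -0.3]
0.55 11.1 [-0.5, 1.4, -0.9]
0.6 12.7 [0.8, -0.2, -0.7]
0.65 13.6 [-3.3, 0.9, 6.6]
0.7 14.1 [-9.1, 3.7, 20.5]
t 27.9583
top tag1_edge 0.57 [467.  36. 108.]
top tag2_edge 0.72 [470. 152. 107.]
top tag3_edge 0.65 [ 534. -206.  105.]
top tag4_edge 0.82 [534. -85. 106.]
top bin_low 0.9 [678. 153.  16.]
top bin_empty 0.71 [674.  36.  15.]
top bin_empty 0.17 [676. -87.  13.]
top bin_rings 0.91 [ 613. -420.   -0.]
top bin_rings 0.83 [285. 195.  -5.]
top bin_bolts 0.78 [ 676. -209.   15.]
top bearing 0.51 [452.  87.  18.]
side tag1_edge 0.62 [468.  41. 107.]
side tag1_edge 0.51 [532. 431.  -2.]
side tag2_edge 0.46 [466. 153. 101.]
side tag3_edge 0.64 [ 531. -204.  105.]
side tag4_edge 0.87 [538. -88. 104.]
side bin_low 0.87 [678. 146.  19.]
side bin_low 0.56 [464. 154. 104.]
side bin_rings 0.76 [ 616. -429.    1.]
side bin_rings 0.62 [ 294. -206.   -1.]
side bin_bolts 0.79 [ 676. -210.   22.]
side bearing 0.66 [438.  83.  15.]
30.3583
```

View pics/f_top.png

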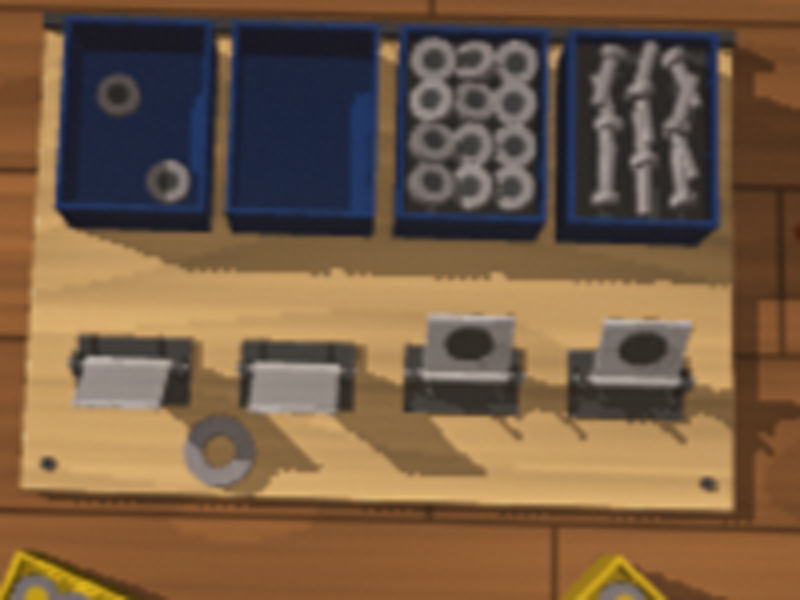

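View pics/f_side.png

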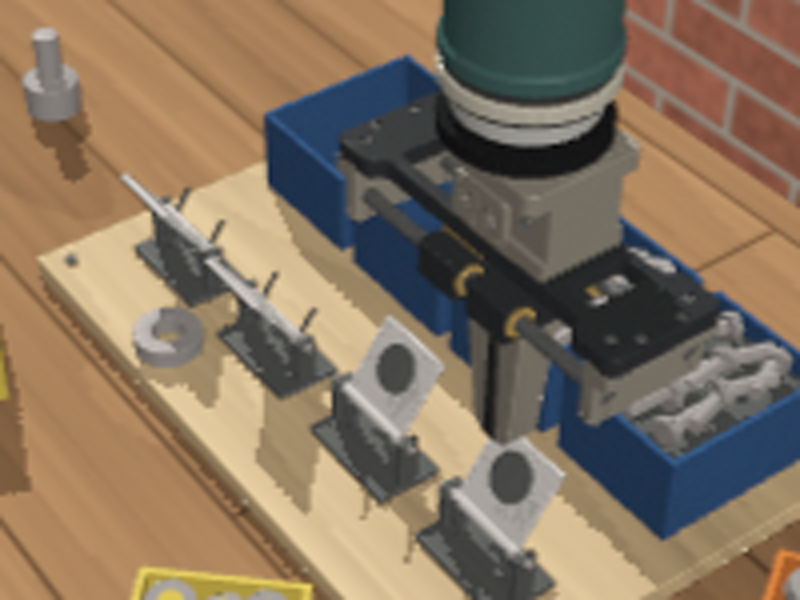

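The top crop shows bare tags at (122,382) and (295,385), and disc-up tags at (470,345) and (645,345). The bolts tag started slightly short of its stop and is now fully over. The bins and the bearing look unchanged, and the arm is clear.

```bash
python3 - <<'E'
from cell import robot
robot.hold(0.3);o=robot.observe();print(o['t'],o['tcp_pos'].round(),o['contact_force'].round(1))
robot.job_done()
E
```

```text
30.6583 [ 400. -330.  300.] [0.7 0.1 0. ]
the job is handed in; nothing more can be done
```

All four tags are set, and I handed the job in at 30.7 s of the 58 s limit, with the arm clear and touching nothing.

- **Low bin and empty bin:** with the fingers shut, I pushed their tags towards the robot, so the bare faces show.
- **Rings bin:** I pushed its tag back towards the bin, so its disc shows.
- **Bolts bin:** its tag already showed the disc but was slightly short of its stop, so I pressed it home.

**Stops:** each push ended in a clear force rise at about 0.6–0.7 rad. The force was about 7–9 N on the two tags leaning towards the robot. It reached about 22–27 N on the two leaning back, which was harder than needed but under the 40 N limit.

**Last pictures:** the tag edges measured 29–38 mm before or behind the hinge line and 101–108 mm high, against an expected 34 mm and 104 mm. The bins and the bearing looked unmoved in the last top view. The networks' bearing position differed by 14 mm between the top and side cameras. It had differed in a similar way before any push, so I took it as measurement noise. In the last side view the gripper hid part of the bins. I did not re-measure the can or the pinion after the pushes; the pinion looked unmoved in the side view.

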